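# Hold the dummy card in the test box through its guard slot

### The job

First slide the shutter on the test box's cover fully open. Then take from the rack the dummy card whose blade is the middle one of the three in width, the one that fits the slot, pass it upright down through the slot until its collar is down on the cover, so that the spring plunger inside is pressed, and finish while still gripping it and holding it down there: do not let go. Leave the other two cards in the rack and the jar and nut where they are.

Things in the scene. Friction and masses are not known exactly. Their poses are not given: they have to be found in the camera images.
- test_box: Fixed grey test box, 110 x 210 x 90 mm (x, y, z), metal cover, clear window in front. Origin: centre of its underside; z up. Slot in the cover: 12 (x) x 44 mm (y), centred at x 0, y -35 mm, through the 6 mm cover (top at z 90 mm), at first under a sliding shutter between two guide strips 4 mm high at x +-18.5 mm. Stands left or right, turned up to 0.3 rad.
- slot (a point): Centre of the slot, level with the top face of the cover; axes as the test box (x across the slot, 12 mm; y along it, 44 mm).
- shutter (a joint): How far the steel shutter over the slot is slid open, m, along the +y axis of the test box: 0 shut, 0.070 fully open at its end stop; the slot is clear for card and collar from 0.060. Friction about 1.5 N; it stays where it is left.
- shutter_knob (a point): Centre of the shutter's black square knob (16 x 16 mm, 28 mm tall; its foot stands on the 3 mm shutter plate, 3 mm above the cover). Moves with the shutter. Axes as the test box.
- plunger (a joint): How far the spring plunger inside the box, under the slot, is pressed down, m: 0 free (its flat top 48 mm below the cover's top face), 0.012 when the card's collar lies on the cover. Spring force about 2.5 N at 0 rising to 5.5 N at 0.012: it lifts the card again if the hand lets go.
- rack: Fixed grey rack, foot 60 x 226 mm, 40 mm high; origin: centre of its underside, z up. Three equal slots 10 (x) x 56 mm (y), 35 mm deep, in a row at y = -70, 0, +70 mm hold the three cards upright, in any order. It stands on the other side from the test box.
- card_narrow_handle (a point): Centre of the handle of the dummy card with the narrow blade: metal blade 8 (x) x 28 (y) x 60 mm, above it a collar 14 x 40 x 5 mm, then a black handle 14 (x) x 28 (y) x 50 mm tall. This point is half-way up the handle, 30 mm above the collar's underside, 90 mm above the blade's lower end. z up, x across the thickness. 80 g; same handle on all three cards; a half turn changes nothing.
- card_middle_handle (a point): Centre of the handle of the dummy card with the middle blade: metal blade 8 (x) x 40 (y) x 60 mm, above it a collar 14 x 52 x 5 mm, then a black handle 14 (x) x 28 (y) x 50 mm tall. This point is half-way up the handle, 30 mm above the collar's underside, 90 mm above the blade's lower end. z up, x across the thickness. 80 g; same handle on all three cards; a half turn changes nothing.
- card_wide_handle (a point): Centre of the handle of the dummy card with the wide blade: metal blade 8 (x) x 52 (y) x 60 mm, above it a collar 14 x 64 x 5 mm, then a black handle 14 (x) x 28 (y) x 50 mm tall. This point is half-way up the handle, 30 mm above the collar's underside, 90 mm above the blade's lower end. z up, x across the thickness. 80 g; same handle on all three cards; a half turn changes nothing.
- card_middle_tip (a point): Centre of the lower end of the middle card's blade, same axes as its handle.
- jar_mid (a point): Small loose screw-top jar, 51 mm across, 49 mm high, half-way up; a bystander between rack and box.
- nut_mid (a point): Loose long coupling nut, 13 x 26 x 12 mm, its middle; a bystander between rack and box.
- card_middle: The middle card as a whole; its origin is the centre of the blade's lower end, same as point card_middle_tip.
Mind the look-alikes: they are no part of the job. Leave any orange or red look-alike of the card_middle alone.

How it is judged (in metres and radians):
On the way, in this order (a step that is already met when the one before it is completed fails the run):
1. the shutter is slid open (at least 60 of its 70 mm) (value of joint shutter above 0.06 m), for 0.2 s.
2. the middle card is lifted clear of the rack in the fingers (z of card_middle_tip in the frame of rack above 0.042 m and contact force between the fingers and card_middle above 1 N), for 0.2 s.
At the end, for the whole second after the job is handed in: The middle card stands upright (within 0.15 rad of the box) through the slot, its lower end at least 50 mm below the cover's top and within 10 mm of the slot's axis, the plunger pressed more than 6 mm, the shutter still open at least 55 mm, and the fingers still grip the card (more than 1 N) (value of joint plunger above 0.006 m and horizontal distance between card_middle_tip and slot below 0.01 m and z of card_middle_tip in the frame of slot below -0.05 m and angle between the z axis of card_middle_handle and the z axis of test_box, either way round below 0.15 rad and contact force between the fingers and card_middle above 1 N and value of joint shutter above 0.055 m); the arm keeps its last pose, push and grip.
It fails at once if another card is pulled up out of the rack (z of any of card_narrow_handle, card_wide_handle in the frame of rack above 0.12 m).
It fails at once if the jar or the nut is moved more than 30 mm (distance of any of jar_mid, nut_mid from where it was at the start of the episode above 0.03 m).
It also fails if it takes over 51 s, if anything falls off the work surface, if the arm or the gripper's body presses on something with over 40 N, if the wrist force passes 120 N, or if a joint passes its speed limit or range.

### The arm

A 6-joint arm with a two-finger parallel gripper is mounted at the origin on a cart in front of the work surface, level with it; the furniture and walls round the work are solid. World frame = base frame: x ahead of the robot, y to its left, z up, the work surface at z = 0. Lengths are in mm, angles in rad, forces in N, time in s.
With the tool pointing down it reaches from about 375 to 900 mm from the base axis. Payload 3.1 kg.
Tool frame: the origin (TCP) lies midway between the tips of the shut fingers; the grasp point (between the pads) lies 19 mm behind it (grip_point_offset is the distance from the TCP to the grasp point, in mm); z points along the fingers, y is the line along which they close (so a half turn about z gives the same grasp; the last joint's range is limited). The gripper opens to 85 mm and grips with 20 to 120 N. Pads are 22 mm wide; open, the fingers measure 114 mm over their backs; the gripper's body (76 mm by 85 mm) begins 54 mm behind the grasp point. The pads swing forward as they close: fully open they stand 13 mm farther back than shut.
Start: joints at [1.123, 0.527, 1.433, -0, 1.181, -0.178], TCP at [165.944, 602.544, 231.31] pointing down, gripper open.
Joint ranges: [-3.08, 3.08], [-0.75, 2.2], [0.22, 2.44], [-1.43, 4.57], [0, 2.65], [-2.85, 2.85]. Speed limits (rad/s): [2.79, 2.79, 3.14, 3.14, 3.14, 3.14].

### API

Orientations are given as a 3x3 rotation matrix whose columns are the frame's x, y, z axes.
In Python, from station import observe, get_image, finish_job, grip_point_offset gives the robot as it stands.
- The arm moves only by the shell command python3 -m inch 'ROWS'. ROWS is JSON, a list of rows, each a list of 3 entries, a list of its own where there are three numbers: the shift along the tool's x, y, z in mm, then the turn about the tool's z in rad, then the opening in per cent of the stroke, from 0 (shut) to 100 (fully open). A call has 1 to 12 rows; each row is the pose to reach, as a shift and turn from the pose commanded when the call began, along the tool's axes at that moment; what a row does not reach only later rows make up. A row lasts 1/8 s, in which the tool goes at most 62.5 mm and 10.7 degrees, less where a joint would pass 70% of its speed; a pose out of reach is approached as far as the arm can. A call with a gripper value outside its range is refused whole. The fingers move at their own pace and stop on an object; the grip force is fixed at half the most. Time passes only in rows, so rows that repeat a pose let the fingers close. It gives the time, the measured TCP pose, the force, the opening and the grip force at its end, in the units of the state.
- observe(): the state, without advancing time (a new reading comes with each control period).
- get_image(name): name is "scene" or "top" or "wrist"; returns a dict with "color" (480x640x3 uint8, red, green, blue), "fovy" (degrees; the focal length in pixels is half the picture's height over the tangent of half this angle, whatever the lens; pixels are square), "cx", "cy" (the principal point, pixels), "xyz" and "orientation" of the camera in the world. Camera axes: x right, y down, z forward; pixel columns grow to the right and rows downward; lengths in mm; the calibration is good to about 2 mm. A picture is of the moment at which its call begins. There is no depth.
- finish_job(): hands the job in; it is judged then, once.
The state is a dict: "time_s": time; "qpos": joint angles; "qd": joint speeds; "tau": joint torques, N m; "tool_pos": TCP position; "eef_rot": TCP orientation; "ft_force": force on the tool from outside, world axes, zero at the start; "ft_torque": the same for the moment, N m; "opening": finger opening in mm; "gripper_force": force on a finger pad.
Only numpy, scipy, OpenCV 4.12 (cv2) and the standard library are available. Lean on these libraries where they do the work, as an engineer would, in place of code of your own. Each camera call takes 0.05 s, during which the arm holds its last target. There are 200 camera calls.

## Working session

There is one attempt and no reset: what is moved stays moved. The work goes in short steps, Python scripts to look and compute and a shell command to move; the robot and the scene stay as the last step left them, time stands still between calls to the robot, and variables do not carry over. Pictures are saved under pics/ and viewed, at most 10 in all, crops included, and the job is handed in when it is done.

```bash
ls; mkdir -p pics
cat > h.py <<'E'
import numpy as np, cv2, json
from station import observe, get_image, finish_job, grip_point_offset
def snap(n,f):
    d=get_image(n); im=d.pop("color"); cv2.imwrite(f"pics/{f}.png",im[:,:,::-1])
    json.dump({k:np.asarray(v).tolist() for k,v in d.items()},open(f"pics/{f}.json","w")); return d
def cal(f):
    d=json.load(open(f"pics/{f}.json")); return d, 240/np.tan(np.radians(d["fovy"])/2), np.array(d["orientation"]), np.array(d["xyz"])
def px2w(f,u,v,z):
    d,F,R,t=cal(f); r=R@np.array([(u-d["cx"])/F,(v-d["cy"])/F,1]); return t+r*(z-t[2])/r[2]
def w2px(f,p):
    d,F,R,t=cal(f); c=R.T@(np.asarray(p,float)-t); return c[0]/c[2]*F+d["cx"],c[1]/c[2]*F+d["cy"]
E
python3 - <<'E'
from h import *
for n in("top","scene"): print(snap(n,n+"0"))
print(grip_point_offset); o=observe(); print(o["tool_pos"],o["eef_rot"],o["opening"])
E
```

```text
pics
{'fovy': 49.93153745908012, 'cx': 323.23624946119793, 'cy': 238.19249942429866, 'xyz': array([ 332.46615228,   23.91440529, 1170.53601883]), 'orientation': array([[-0.00988627, -0.98342878,  0.18102515],
       [-0.9999439 ,  0.00903449, -0.00552929],
       [ 0.0038022 , -0.18106965, -0.98346292]])}
{'fovy': 44.35468247350366, 'cx': 315.4116274583344, 'cy': 244.1608229457496, 'xyz': array([  41.81544968, -791.68728457,  768.9241983 ]), 'orientation': array([[ 0.85425218, -0.31460752,  0.41385422],
       [-0.51983393, -0.50915842,  0.68595217],
       [-0.00508835, -0.80111161, -0.59849336]])}
18.700000000000003
[165.67582055 601.97937338 230.42381624] [[-9.64085793e-01  2.65589698e-01 -8.34768057e-04]
 [ 2.65590804e-01  9.64084200e-01 -1.78343765e-03]
 [ 3.31124027e-04 -1.94109362e-03 -9.99998061e-01]] 85.23505868666118
```

View pics/top0.png

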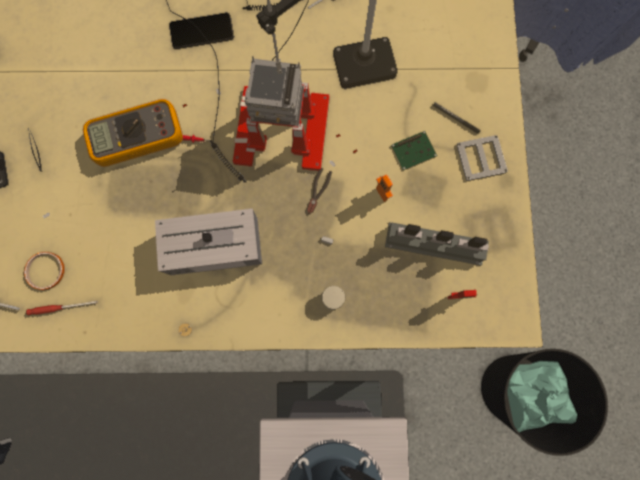

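View pics/scene0.png

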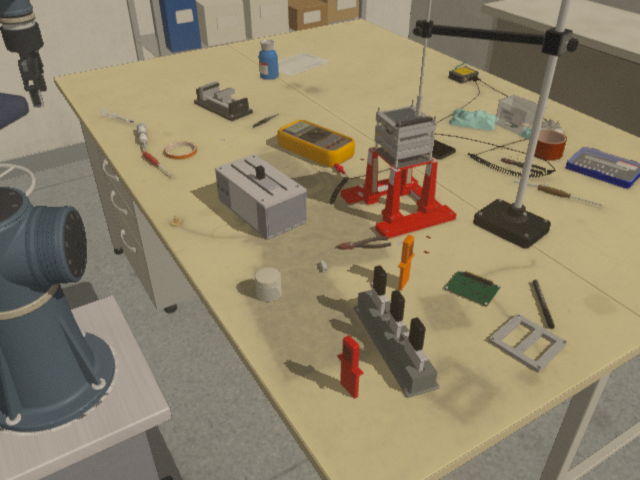

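The top view shows the box centred near (207,240) with its knob at (207,238). The rack is near (437,243) with black handles at (411,230), (444,237) and (477,242). The jar is at (333,297) and the nut at (326,240). There are look-alikes: orange at (385,187) and red at (462,294). I'll enlarge the rack and box next.

Run:
```python
from h import *
t=cv2.imread("pics/top0.png"); s=cv2.imread("pics/scene0.png")
r=lambda im,w,h:cv2.resize(im,(w,h),interpolation=cv2.INTER_CUBIC)
a=r(t[200:280,145:270],400,256); b=r(t[215:270,380:495],400,191); c=r(s[260:395,345:445],400,540)
L=np.vstack([a,b]); o=np.zeros((540,800,3),np.uint8); o[:447,:400]=L; o[:,400:]=c
cv2.imwrite("pics/crop0.png",o)
```

```text
(no output)
```

View pics/crop0.png

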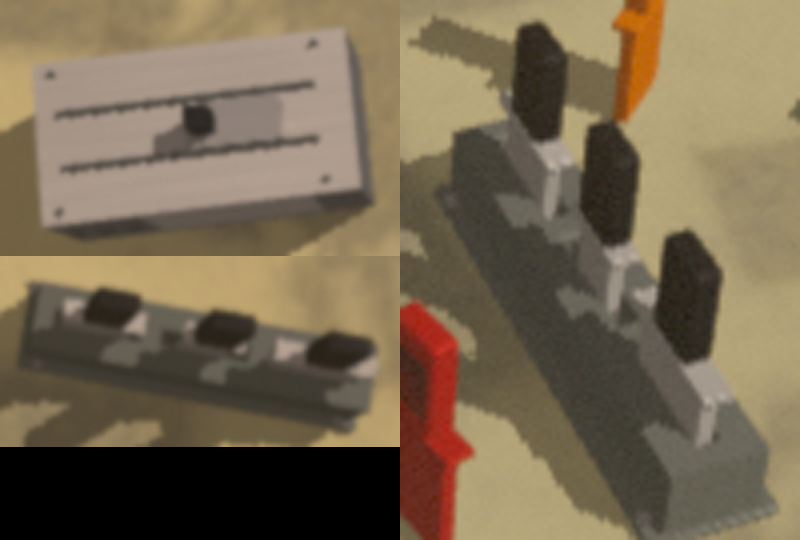

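Candidates in the rack (top picture): left (411,230) has a collar about 83 crop px long, centre (444,237) the shortest at about 65 px, and right (477,242) the longest at about 103 px. The ratio matches 52:40:64, so the left card (+y end) is the middle one. The orange (385,187) and red (462,294) pieces are look-alikes. Next I'll work out the poses.

Run:
```python
from h import *
f=lambda x,y:(145+x/3.2,200+y/3.2)
c=np.array([px2w("top0",*f(*p),90)[:2] for p in((33,65),(345,28),(372,188),(42,228))]); print(c.round(0))
print("edges",[np.linalg.norm(c[i]-c[(i+1)%4]).round() for i in range(4)]);C=c.mean(0);
d=c[0]-c[1]+c[3]-c[2]; a=np.arctan2(-d[0],d[1]); print("box",C,a)
print("knob top",px2w("top0",*f(200,115),121))
g=lambda x,y:(380+x/400*115,215+(y-256)/191*55)
# handle tops (z120), far-left corners of collar
hs=[px2w("top0",*g(*p),118)[:2] for p in((117,300),(229,322),(346,345))]; print("handles",np.round(hs,1))
h=hs[0]-hs[2]; print(np.linalg.norm(h), np.arctan2(-h[0],h[1]))
print("jar",px2w("top0",333,297,49),"nut",px2w("top0",326,240,12))
```

```text
[[574. 377.]
 [597. 169.]
 [488. 149.]
 [464. 366.]]
edges [np.float64(210.0), np.float64(111.0), np.float64(218.0), np.float64(110.0)]
box [530.75136147 265.32235439] 0.11274669333149381
knob top [532.60061614 257.54641221 121.        ]
handles [[ 546.8 -170.7]
 [ 532.7 -237.2]
 [ 518.1 -306.4]]
138.67817889017977 -0.20848634308545363
jar [409.1454066   -2.26668237  49.        ] nut [541.46166024  11.13058172  12.        ]
```

```bash
cat >> h.py <<'E'
def to(x,y,z,a):
    "shift and turn to bring TCP to x,y,z with tool-y line along world angle a"
    o=observe(); R=np.array(o["eef_rot"]); s=R.T@(np.array([x,y,z])-o["tool_pos"])
    t=np.arctan2(R[1,1],R[0,1])-a; t=(t+np.pi/2)%np.pi-np.pi/2
    print("shift",s.round(1),"turn",round(t,3),"q6",round(o["qpos"][5],2),"t",round(o["time_s"],2))
E
python3 -c "
from h import *
to(532,258,200,0.113)"
```

```text
shift [-444.5 -234.3   30.7] turn 1.189 q6 -0.18 t 0.1
```

```bash
python3 -m inch '[[[-56,-30,0],0.15,100],[[-112,-60,0],0.3,100],[[-168,-90,0],0.45,100],[[-224,-118,0],0.6,100],[[-280,-148,5],0.75,100],[[-336,-177,15],0.9,100],[[-392,-207,22],1.05,100],[[-444,-234,31],1.189,100],[[-444,-234,31],1.189,100],[[-444,-234,31],1.189,100]]'; python3 -c "
from h import *
snap('wrist','w1')
to(532,258,200,0.113)"
```

```text
time_s: 1.35
tool_pos: [531.3, 258.8, 199.7]
eef_rot: [[-0.112, 0.994, -0.002], [0.994, 0.112, 0.0], [0.0, -0.002, -1.0]]
ft_force: [0.2, 1.0, -0.5]
opening: 85.2
gripper_force: 0.0
shift [-1.7  1.2 -0. ] turn 0.001 q6 0.15 t 1.4
```

View pics/w1.png

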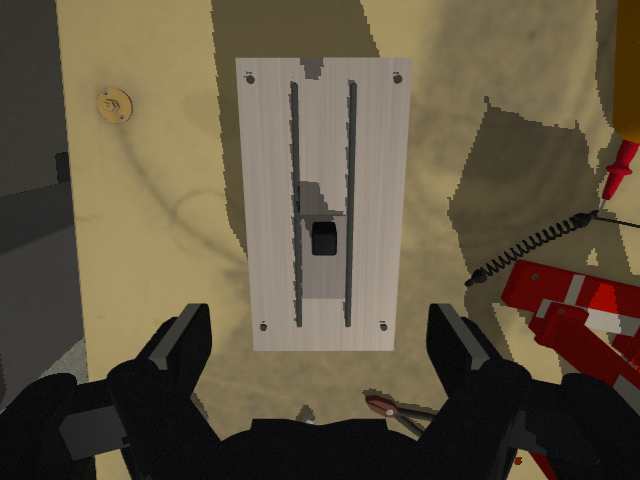

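The close view shows the cover corners at (236,58), (411,58), (394,351) and (254,351). The knob is at (324,237), and the shutter plate spans rows 214–298.

Run:
```python
from h import *
c=np.array([px2w("w1",*p,90)[:2] for p in((236,58),(411,58),(394,351),(254,351))]); print(c.round(1),c.mean(0))
print("edges",[np.linalg.norm(c[i]-c[(i+1)%4]).round() for i in range(4)])
d=c[0]-c[3]+c[1]-c[2]; a=np.arctan2(-d[0],d[1]); print("a",a)
C=c.mean(0); R=np.array([[np.cos(a),-np.sin(a)],[np.sin(a),np.cos(a)]])
L=lambda u,v,z:(R.T@(px2w("w1",u,v,z)[:2]-C)).round(1)
for n,u,v,z in(("knobtop far L",312,222,121),("far R",336,222,121),("near top?",336,250,121),("near?",336,256,121),("plate far",323,215,93),("plate near",323,298,93),("stripL end",294,82,94),("stripR",352,82,94),("stripLn",299,326,94),("stripRn",348,326,94)): print(n,L(u,v,z))
print("slot",C+R@[0,-35]); print(cal("w1")[3])
to(*(C+R@[0,-8]),200,a)
```

```text
[[466.6 366.7]
 [574.4 379. ]
 [600.2 170.5]
 [490.6 158. ]] [532.94288456 268.57197111]
edges [np.float64(108.0), np.float64(210.0), np.float64(110.0), np.float64(210.0)]
a 0.11904115810395825
knobtop far L [-7.6  8.2]
far R [7.2 8.1]
near top? [  7.3 -10.1]
near? [  7.3 -14.2]
plate far [-0.6  5.8]
plate near [ -0.7 -57.5]
stripL end [-18.4  91. ]
stripR [17.6 90.8]
stripLn [-19.  -80.3]
stripRn [ 18.2 -80.5]
slot [537.09949176 233.81966735]
[521.92748196 334.55179121 342.39902507]
shift [ 0.7  3.3 -0. ] turn -0.005 q6 0.15 t 1.4
```

```bash
python3 -m inch '[[[2.5,3,50],-0.005,100],[[2.5,3,90],-0.005,100],[[2.5,3,102],-0.005,60],[[2.5,3,102],-0.005,10],[[2.5,3,102],-0.005,0],[[2.5,3,102],-0.005,0],[[2.5,3,102],-0.005,0],[[2.5,3,102],-0.005,0]]'
```

```text
time_s: 2.4
tool_pos: [534.1, 262.2, 100.3]
eef_rot: [[-0.118, 0.993, 0.0], [0.993, 0.118, 0.001], [0.001, 0.0, -1.0]]
ft_force: [-3.4, 0.8, 5.4]
opening: 14.5
gripper_force: 59.2
```

```bash
python3 -m inch '[[[15,0,-1],0,0],[[30,0,-1],0,0],[[45,0,-1],0,0],[[58,0,-1],0,0],[[66,0,-1],0,0],[[70,0,-1],0,0],[[70,0,-1],0,0],[[70,0,-1],0,0]]'
```

```text
time_s: 3.4
tool_pos: [527.0, 323.9, 100.1]
eef_rot: [[-0.122, 0.993, -0.001], [0.992, 0.122, -0.015], [-0.015, -0.003, -1.0]]
ft_force: [1.3, -25.3, 9.3]
opening: 14.6
gripper_force: 59.8
```

```bash
python3 -m inch '[[[1,0,-1],0,0],[[1,0,-1],0,0]]'
python3 - <<'E'
from h import *
snap('wrist','w2'); snap('top','t2')
w=cv2.imread("pics/w2.png"); t=cv2.resize(cv2.imread("pics/t2.png")[195:285,140:275],(405,270),interpolation=cv2.INTER_CUBIC)
o=np.zeros((590,800,3),np.uint8); o[:300,:400]=cv2.resize(w,(400,300)); o[:270,395:]=t
o[300:]=cv2.resize(w[150:380,120:520],(800,290)); cv2.imwrite("pics/c2.png",o)
E
```

```text
time_s: 3.65
tool_pos: [527.0, 323.9, 100.1]
eef_rot: [[-0.122, 0.993, -0.001], [0.992, 0.122, -0.016], [-0.016, -0.003, -1.0]]
ft_force: [2.3, -27.6, 5.0]
opening: 14.9
gripper_force: 59.2
```

View pics/c2.png

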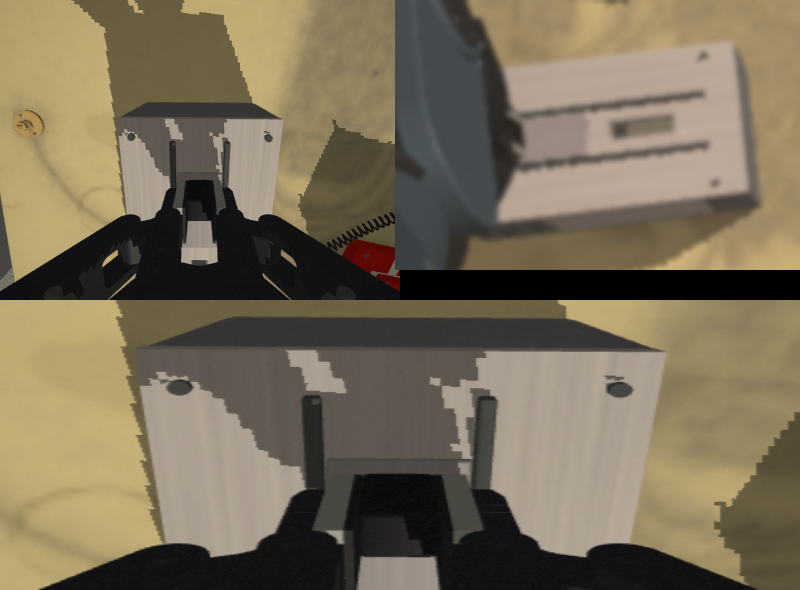

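The slot is clear: it sits at crop (611–675, 128), and the shutter's near edge is at crop (586,135). I'll measure how far the shutter has opened.

Run:
```python
from h import *
a=.119;C=np.array([532.9,268.6]);R=np.array([[np.cos(a),-np.sin(a)],[np.sin(a),np.cos(a)]])
g=lambda u,v:(140+(u-395)/3,195+v/3)
for n,u,v,z in(("plate",586,135,93),("slot+",611,130,90),("slot-",675,124,90),("boxend top",733,42,90),("boxend bot",757,196,90),("strip end",705,94,94),("strip end",708,145,94)): print(n,(R.T@(px2w("t2",*g(u,v),z)[:2]-C)).round(1))
w=lambda u,v:(120+u/2,150+(v-300)*230/290)
for n,u,v,z in(("plate far",400,459,93),("strip",312,398,94),("strip",487,398,94),("corner",138,350,90),("corner",665,350,90)): print(n,(R.T@(px2w("w2",*w(u,v),z)[:2]-C)).round(1))
print((R.T@(np.array(observe()["tool_pos"][:2])-C)).round(1))
```

```text
plate [-3.3  3.5]
slot+ [ -1.3 -13.8]
slot- [ -2.8 -59.3]
boxend top [  51.5 -106.3]
boxend bot [ -61.6 -111.5]
strip end [ 15.2 -83.1]
strip end [-21.6 -81.5]
plate far [ 0.4 67.9]
strip [-18.   90.1]
strip [18.4 90.3]
corner [-53.9 105.2]
corner [ 54.9 105.6]
[ 0.7 55.7]
```

```bash
python3 -m inch '[[[0,0,-3],0,0],[[2,0,-5],0,0],[[4,0,-5],0,0],[[4,0,-5],0,0],[[4,0,-5],0,0]]'
```

```text
time_s: 4.38
tool_pos: [526.8, 323.9, 100.3]
eef_rot: [[-0.123, 0.992, -0.004], [0.992, 0.123, -0.023], [-0.023, -0.007, -1.0]]
ft_force: [10.2, -34.3, -17.3]
opening: 14.4
gripper_force: 59.9
```

```bash
python3 -m inch '[[[-6,0,3],0,0],[[-11,0,5],0,0],[[-11,0,5],0,50],[[-11,0,5],0,100],[[-11,0,5],0,100],[[-11,0,5],0,100],[[-11,0,-50],0,100],[[-11,0,-95],0,100],[[-11,0,-95],0,100]]'; python3 -c "
from h import *
snap('wrist','w3')"
```

```text
time_s: 5.5
tool_pos: [529.7, 326.9, 204.8]
eef_rot: [[-0.118, 0.993, 0.009], [0.993, 0.118, 0.004], [0.003, 0.01, -1.0]]
ft_force: [0.6, 0.1, -0.5]
opening: 85.2
gripper_force: 0.0
```

View pics/w3.png

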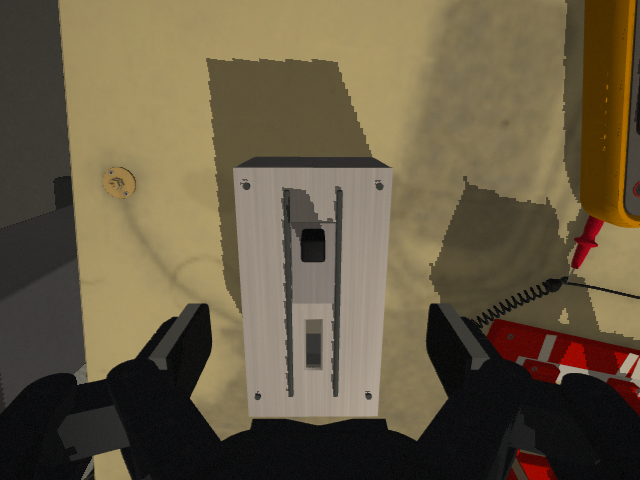

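The shutter plate now spans rows 222–303, the slot is open at columns 306–323 and rows 319–370, and the knob is at (313,245).

Run:
```python
from h import *
c=np.array([px2w("w3",*p,90)[:2] for p in((234,168),(392,167),(379,416),(248,416))])
print("edges",[np.linalg.norm(c[i]-c[(i+1)%4]).round() for i in range(4)])
d=c[0]-c[3]+c[1]-c[2]; a=np.arctan2(-d[0],d[1]); C=c.mean(0); print("C",C,"a",a)
R=np.array([[np.cos(a),-np.sin(a)],[np.sin(a),np.cos(a)]])
L=lambda u,v,z:(R.T@(px2w("w3",u,v,z)[:2]-C)).round(1)
for n,u,v,z in(("plate far",313,222,93),("near",313,303,93),("slot far",314,319,90),("slot near",314,370,90),("slot L",305.5,345,90),("slot R",323,345,90),("knob near",313,262,121)): print(n,L(u,v,z))
s=[(306.5,319),(322,319),(323,370),(305,370)]; print("slot world",np.mean([px2w("w3",*p,90) for p in s],0),"from box",C+R@[0,-35])
```

```text
edges [np.float64(109.0), np.float64(211.0), np.float64(112.0), np.float64(209.0)]
C [533.12971275 269.15959969] a 0.11694343989009254
plate far [-0.2 67. ]
near [-0.3  3.4]
slot far [  0.4 -12. ]
slot near [  0.4 -58.7]
slot L [ -6.4 -35.2]
slot R [  7.6 -35.3]
knob near [-0.1 47.3]
slot world [537.73705281 234.11470405  90.        ] from box [537.21341033 234.398653  ]
```

It has moved about 61.5 mm and stopped hard. To make sure it is at its end stop, I'll push the knob from behind with shut fingers.

```bash
python3 -m inch '[[[-35,-3,0],0,0],[[-35,-3,0],0,0],[[-35,-3,0],0,0],[[-35,-3,50],0,0],[[-35,-3,98],0,0],[[-27,-3,98],0,0],[[-21,-3,98],0,0],[[-17,-3,98],0,0],[[-13,-3,98],0,0],[[-13,-3,98],0,0]]'
```

```text
time_s: 6.8
tool_pos: [526.8, 304.4, 102.8]
eef_rot: [[-0.123, 0.992, 0.0], [0.992, 0.123, -0.015], [-0.015, -0.002, -1.0]]
ft_force: [6.0, -24.7, -7.1]
opening: -0.2
gripper_force: 12.4
```

It doesn't move under 25 N, so it is at its end stop. Now I'll retreat up and go to the rack.

```bash
python3 -m inch '[[[-10,0,0],0,0],[[-15,0,-50],0,0],[[-15,0,-105],0,100],[[-15,0,-105],0,100]]'; python3 -c "
from h import *
to(545,-172,208,-0.208)"
```

```text
time_s: 7.3
tool_pos: [531.7, 299.8, 215.4]
eef_rot: [[-0.118, 0.993, 0.016], [0.993, 0.118, 0.006], [0.004, 0.016, -1.0]]
ft_force: [0.3, -0.3, 0.1]
opening: 35.7
gripper_force: 0.0
shift [-470.1  -42.8    4.7] turn 0.327 q6 0.21 t 7.3
```

```bash
python3 -m inch '[[[-55,-5,0],0.04,100],[[-110,-10,0],0.08,100],[[-165,-15,0],0.12,100],[[-220,-20,0],0.16,100],[[-275,-25,0],0.2,100],[[-330,-30,0],0.24,100],[[-385,-35,2],0.28,100],[[-440,-40,4],0.31,100],[[-470,-43,5],0.327,100],[[-470,-43,5],0.327,100],[[-470,-43,5],0.327,100]]'; python3 -c "
from h import *
snap('wrist','w4')"
```

```text
time_s: 8.68
tool_pos: [540.0, -173.4, 202.8]
eef_rot: [[0.207, 0.978, 0.0], [0.978, -0.207, 0.001], [0.001, 0.0, -1.0]]
ft_force: [-0.1, 0.5, 0.1]
opening: 85.2
gripper_force: 0.0
```

View pics/w4.png

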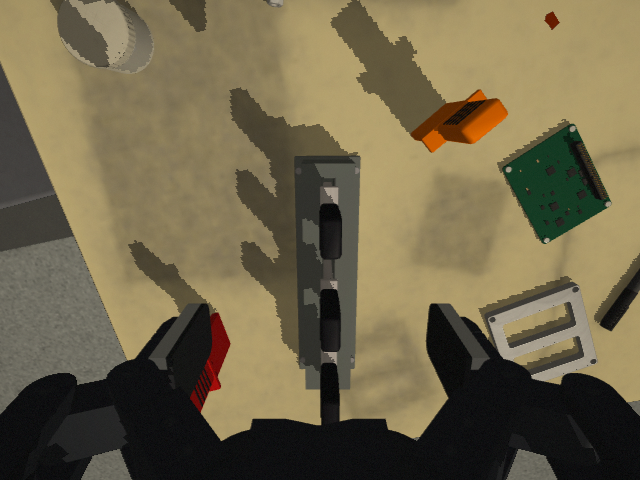

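The target handle appears at columns 320–342 and rows 203–259. Its wide collar shows at row 185. The centre card at (331,320) shows a smaller collar, and the rack foot's far edge is at row 157.

Run:
```python
from h import *
o=observe();b=-0.208; R=np.array([[np.cos(b),-np.sin(b)],[np.sin(b),np.cos(b)]]); T=np.array(o["tool_pos"][:2])
L=lambda u,v,z:(R.T@(px2w("w4",u,v,z)[:2]-T)).round(1)
for n,u,v,z in(("h near L",320,258,120),("h near R",342,258,120),("h far(L,bottom z70)",322,206,70),("collar far L",322,181,70),("collar far R",337,181,70),("c2 near",331,351,120),("c2 coll far",331,281,70),("rack far L",295,157,5),("rack far R",360,157,5),("rack near L",300,368,5),("near R",355,368,5)): print(n,L(u,v,z))
for n,cy in (("card1",0),("card2",-70)):
  pass
```

```text
h near L [ 0.2 -8. ]
h near R [14.5 -8. ]
h far(L,bottom z70) [ 2.  15.4]
collar far L [ 1.9 34.4]
collar far R [13.  34.4]
c2 near [  8.1 -77.6]
c2 coll far [  9.4 -46.3]
rack far L [-21.8  46.3]
rack far R [36.8 46.3]
rack near L [ -20.5 -177. ]
near R [  38.8 -177. ]
```

Telling middle from wide is critical, so I'll make one enlarged crop with both predicted collar outlines.

Run:
```python
from h import *
snap('top','t4')
b=-0.208; R=np.array([[np.cos(b),-np.sin(b)],[np.sin(b),np.cos(b)]]); T=np.array(observe()["tool_pos"][:2])
def draw(f,u0,v0,u1,v1,k,cards):
    im=cv2.resize(cv2.imread(f"pics/{f}.png")[v0:v1,u0:u1],None,fx=k,fy=k,interpolation=cv2.INTER_CUBIC)
    raw=im.copy()
    for cx,cy in cards:
        for hx,hy,z,col in((7,26,70,(0,255,0)),(7,32,70,(0,0,255)),(7,20,70,(255,0,0)),(7,14,120,(0,255,255))):
            P=[w2px(f,[*(T+R@[cx+sx*hx,cy+sy*hy]),z]) for sx,sy in((1,1),(1,-1),(-1,-1),(-1,1))]
            cv2.polylines(im,[np.int32([[(u-u0+.5)*k,(v-v0+.5)*k] for u,v in P])],True,col,1)
    return raw,im
cards=[(7.3,6),(8,-64),(8,-134)]
r1,i1=draw("w4",295,150,365,270,4.5,cards[:1])
r2,i2=draw("top0",385,215,495,270,2.9*1.0,cards)
o=np.zeros((600,800,3),np.uint8)
h,w=r1.shape[:2];o[:h,:230]=r1[:,45:275];o[:h,232:462]=i1[:,45:275]
h,w=r2.shape[:2];o[:h,470:470+w]=r2;o[h+5:2*h+5,470:470+w]=i2
cv2.imwrite("pics/c4.png",o)
```

```text
(no output)
```

View pics/c4.png

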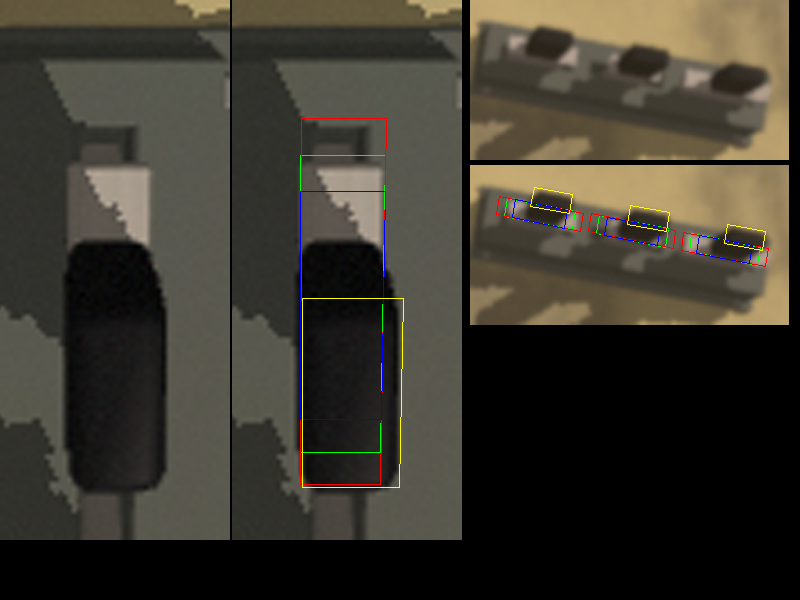

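The collar's far edge at crop row 163 fits the middle outline (green, 155), not the wide (118) or narrow (190) one. In the top view the centre card fits narrow and the right card fits wide. So the target is the left card, and I'll grasp it.

```bash
python3 -m inch '[[[5,7,45],0,100],[[5,7,90],0,100],[[5,7,115],0,100],[[5,7,123],0,100],[[5,7,123],0,50],[[5,7,123],0,10],[[5,7,123],0,10],[[5,7,123],0,0],[[5,7,123],0,0],[[5,7,123],0,0]]'
```

```text
time_s: 10.02
tool_pos: [548.4, -171.4, 80.2]
eef_rot: [[0.208, 0.978, 0.001], [0.978, -0.208, -0.001], [-0.0, 0.002, -1.0]]
ft_force: [-0.4, 0.4, 5.4]
opening: 13.3
gripper_force: 59.0
```

```bash
python3 -m inch '[[[0,0,-30],0,0],[[0,0,-70],0,0],[[0,0,-115],0,0],[[0,0,-135],0,0],[[0,0,-135],0,0],[[0,0,-135],0,0]]'; python3 -c "
from h import *
to(537.5,234.5,205,0.117)"
```

```text
time_s: 10.78
tool_pos: [546.9, -170.7, 213.0]
eef_rot: [[0.208, 0.978, -0.002], [0.978, -0.208, 0.001], [0.001, -0.003, -1.0]]
ft_force: [-0.3, 1.2, -0.5]
opening: 13.1
gripper_force: 59.8
shift [394.4 -93.3   8.6] turn -0.326 q6 -0.29 t 10.78
```

```bash
python3 -m inch '[[[45,-11,0],-0.04,0],[[95,-23,0],-0.08,0],[[150,-35,0],-0.13,0],[[205,-48,0],-0.18,0],[[260,-61,0],-0.22,0],[[310,-73,2],-0.26,0],[[350,-83,6],-0.3,0],[[380,-90,12],-0.326,0],[[394,-93,20],-0.326,0],[[394,-93,20],-0.326,0],[[394,-93,20],-0.326,0],[[394,-93,20],-0.326,0]]'
python3 - <<'E'
from h import *
snap('wrist','w5'); snap('scene','s5'); to(537.5,234.5,192,0.117)
a=cv2.imread("pics/w5.png"); s=cv2.imread("pics/s5.png")
o=np.zeros((600,800,3),np.uint8)
o[:,:400]=cv2.resize(a[180:480,220:420],(400,600),interpolation=cv2.INTER_CUBIC)
o[:,400:]=cv2.resize(s[80:260,200:320],(400,600),interpolation=cv2.INTER_CUBIC)
cv2.imwrite("pics/c5.png",o)
E
```

```text
time_s: 12.28
tool_pos: [539.0, 232.4, 194.5]
eef_rot: [[-0.115, 0.993, 0.0], [0.993, 0.115, -0.0], [-0.0, 0.0, -1.0]]
ft_force: [0.2, -0.3, -0.6]
opening: 13.5
gripper_force: 59.8
shift [ 2.  -1.3  2.7] turn -0.001 q6 0.1 t 12.38
```

View pics/c5.png

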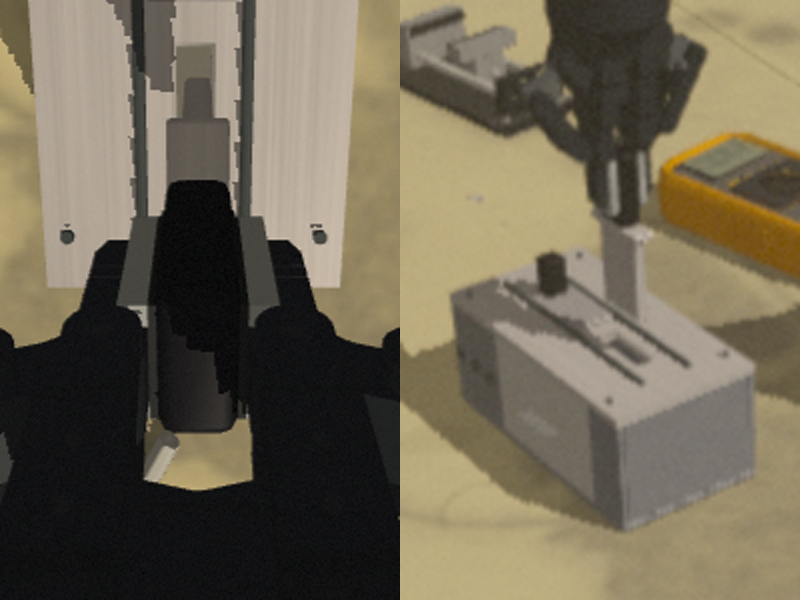

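The wrist crop shows the blade's lower far edge at crop (186–212, 79), the collar's far edge at row 118 and the slot's far end at (178–215, 44). The scene crop shows the card hanging upright above the open slot.

Run:
```python
from h import *
a=.117; R=np.array([[np.cos(a),-np.sin(a)],[np.sin(a),np.cos(a)]]); T=np.array(observe()["tool_pos"]); print(T)
w=lambda u,v:(220+u/2,180+v/2)
L=lambda u,v,z:(R.T@(px2w("w5",*w(u,v),z)[:2]-T[:2])).round(1)
for n,u,v,z in(("tip farL",185.5,79,T[2]-75),("tip farR",212,79,T[2]-75),("coll L",166,118,T[2]-15),("coll R",229,118,T[2]-15),("slot fL",178,44,90),("slot fR",215.5,44,90),("slot L mid",177.5,80,90),("box near L",48,288,90),("near R",341,288,90),("h near L",159,425,T[2]+40),("h near R",236,425,T[2]+40),("h near",198,432,T[2]+40)): print(n,L(u,v,z))
print("slot from w3",R.T@(np.array([537.5,234.3])-T[:2]))
```

```text
[539.00113318 232.70221683 194.66825942]
tip farL [-4.2 20. ]
tip farR [ 3.8 20. ]
coll L [-7.7 26.6]
coll R [ 6.3 26.5]
slot fL [-7.1 24.6]
slot fR [ 5.6 24.6]
slot L mid [-7.4 12. ]
box near L [-56.8 -68.7]
near R [ 53.5 -68.9]
h near L [-7.2 -9.7]
h near R [ 5.6 -9.7]
h near [ -0.7 -11.1]
slot from w3 [-1.30435597  1.76209177]
```

```bash
python3 -m inch '[[[2,-0.8,0],0,0],[[2,-0.8,15],0,0],[[2,-0.8,25],0,0],[[2,-0.8,30],0,0],[[2,-0.8,35],0,0],[[2,-0.8,40],0,0],[[2,-0.8,40],0,0]]'
```

```text
time_s: 13.25
tool_pos: [537.5, 235.2, 153.8]
eef_rot: [[-0.117, 0.993, -0.001], [0.993, 0.117, -0.001], [-0.0, -0.001, -1.0]]
ft_force: [0.4, -2.8, -1.3]
opening: 13.3
gripper_force: 59.8
```

The blade is in the slot with only light contact; I'll continue down.

```bash
python3 -m inch '[[[-0.8,0,10],0,0],[[-0.8,0,20],0,0],[[-0.8,0,30],0,0],[[-0.8,0,38],0,0],[[-0.8,0,44],0,0],[[-0.8,0,48],0,0],[[-0.8,0,51],0,0],[[-0.8,0,51],0,0],[[-0.8,0,51],0,0]]'
```

```text
time_s: 14.38
tool_pos: [537.4, 234.8, 105.2]
eef_rot: [[-0.117, 0.993, 0.0], [0.993, 0.117, 0.0], [0.0, 0.0, -1.0]]
ft_force: [-3.6, -0.9, 12.0]
opening: 13.4
gripper_force: 61.7
```

```bash
python3 -m inch '[[[0,0,2],0,0],[[0,0,2],0,0],[[0,0,2],0,0]]'
python3 - <<'E'
from h import *
snap('scene','s6'); snap('top','t6')
s=cv2.imread("pics/s6.png"); t=cv2.imread("pics/t6.png")
o=np.zeros((600,800,3),np.uint8)
o[:,:400]=cv2.resize(s[100:250,200:300+0],(400,600),interpolation=cv2.INTER_CUBIC) if 0 else cv2.resize(s[80:260,200:320],(400,600),interpolation=cv2.INTER_CUBIC)
o[:300,400:]=cv2.resize(t[190:290,140:273],(400,300),interpolation=cv2.INTER_CUBIC)
cv2.imwrite("pics/c6.png",o)
E
```

```text
time_s: 14.75
tool_pos: [537.4, 234.8, 105.1]
eef_rot: [[-0.117, 0.993, 0.001], [0.993, 0.117, 0.0], [0.0, 0.001, -1.0]]
ft_force: [-7.0, -1.4, 24.5]
opening: 13.3
gripper_force: 63.3
```

View pics/c6.png

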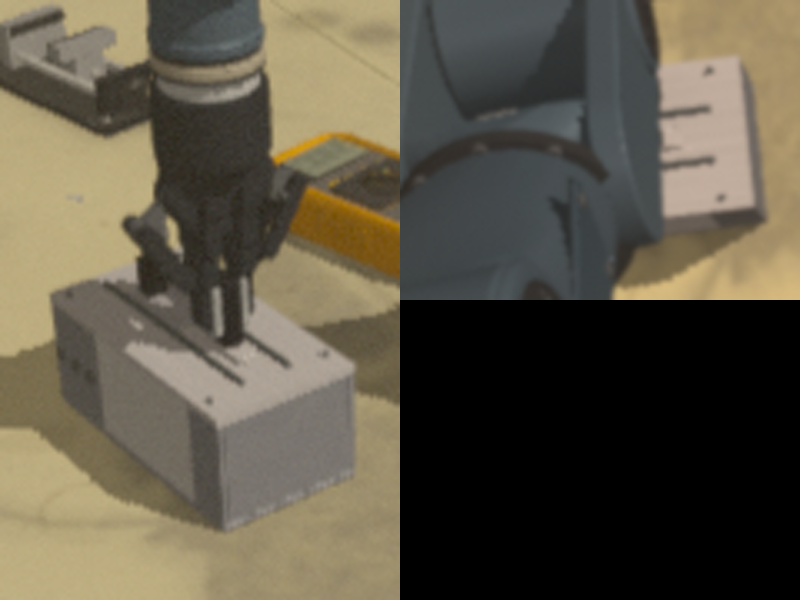

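The collar is down on the cover at crop (235,345). It is a hard contact: 24 N with no further travel. The knob is still back at (150,275) and the card is still gripped, so I'm handing in.

```bash
python3 -c "
from h import *
print(finish_job())"
```

```text
the job is handed in; nothing more can be done
None
```

I handed the job in at about 15 s: the shutter is at its end stop, and the middle card is through the slot with its collar on the cover, still gripped and pressed down at about 24 N. By camera the shutter moved about 61.5 mm from where I found it, just over the 60 mm needed, and would not move further under 25 N; no verdict came back.

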